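Set the rack clamp to its gauge mark by rolling the thumbwheel

TASK

Set the rack clamp on the bench for the next tube carrier: with a fingertip on top of the knurled thumbwheel, roll it, stroke by stroke, until the moving jaw has closed so far that its pointer is in line with the mark on the gauge clip, then let go. Move the jaw only by the wheel, never by pushing the jaw itself, and leave the things standing around where they are.

Things in the scene. Friction and masses are not known exactly. Their poses are not given: they have to be found in the camera images.
- clamp_base: bench clamp, grey bed plate 160 x 260 mm (its x, y), 14 mm high, fixed to the worktop; origin on the worktop under the middle of the bed; y axis = the jaw's closing direction, x axis points to the side with the scale bar, away from the wheel. The fixed jaw (aluminium block, 68 mm along x, 62 mm high) has its face at y = +87 mm
- clamp_jaw: moving jaw, aluminium block 68 x 18 x 42 mm (top at 62 mm height) with a flat rack 66 mm high on its wheel side; slides along the clamp's +y (towards the fixed jaw) as it closes, at most 45 mm. Its frame is parallel to the clamp's and coincides with it when the jaw is fully open; its face lies at its own y = +2 mm
- thumb_wheel (a joint): turn of the knurled steel wheel in rad, 0 with the jaw fully open, growing as the jaw closes: 10 mm of jaw travel per rad, range 0 to 4.5. The jaw moves the same way as the top of the wheel: stroking the top towards the clamp's +y closes it, towards -y opens it; 30 mm of stroke is 1 rad. Turns lightly (about 0.7 N at the rim), grips a fingertip well (friction about 1.3), stays where it is left
- wheel_top (a point): top of the wheel's rim, mid-width, fixed in space, 76 mm above the worktop. The wheel is 60 mm in diameter, 26 mm wide, on a level axle parallel to the clamp's x axis at 46 mm height; the two cheeks beside it (outer faces 42 mm apart) end 6 mm below its top
- pointer_tip (a point): tip of the flat dark steel pointer on top of the moving jaw, moves with the jaw, 64 mm high
- gauge_line (a point): end next to the pointer of the thin dark line on the white gauge clip (18 x 30 mm) that sits on the scale bar, 64 mm high; the clip is fixed for the run. At the start it lies 12 to 26 mm from the pointer in the closing direction (clamp's +y)
- vial: small screw-cap vial, 24 mm wide, 48 mm high, loose; origin under its centre
- tube_carrier: perforated sheet-steel tube carrier, 57 x 165 x 80 mm, loose; origin under its centre, long side along its y
- petri_dish: closed petri dish, 61 mm wide, 16 mm high, loose; origin under its centre
- counter: hand tally counter, 63 x 52 x 25 mm, loose; origin under its centre

How it is judged (in metres and radians):
At the end, for the whole second after the job is handed in: The pointer on the moving jaw is in line with the gauge line within 2 mm along the jaw's travel, and the jaw is at rest (y of pointer_tip in the frame of gauge_line between -0.002 and 0.002 m and linear speed of clamp_jaw below 0.003 m/s); the robot touches nothing.
It fails at once if the moving jaw is pushed directly instead of by its wheel (contact force between any of the fingers, the arm and clamp_jaw above 1 N).
It fails at once if a bystander (vial, tube carrier, petri dish or counter) is moved more than 10 mm (distance of any of vial, tube_carrier, petri_dish, counter from where it was at the start of the episode above 0.01 m).
It also fails if it takes over 48 s, if anything falls off the work surface, if the arm or the gripper's body presses on something with over 40 N, if the wrist force passes 120 N, or if a joint passes its speed limit or range.

ROBOT

A 6-joint arm with a two-finger parallel gripper is mounted at the origin on a cart in front of the work surface, level with it; the furniture and walls round the work are solid. World frame = base frame: x ahead of the robot, y to its left, z up, the work surface at z = 0. Lengths are in mm, angles in degrees, forces in N, time in s.
With the tool pointing down it reaches from about 350 to 850 mm from the base axis. Payload 8.1 kg.
Tool frame: the origin (TCP) lies between the finger pads; the fingertips stand 25 mm ahead of it and the grasp point (between the pads) lies 6 mm ahead of it (r.tcp_to_tips is the distance from the TCP to the fingertips, in mm); z points along the fingers, y is the line along which they close (so a half turn about z gives the same grasp; the last joint's range is limited). The gripper opens to 85 mm and grips with 20 to 120 N. Pads are 22 mm wide; open, the fingers measure 114 mm over their backs; the gripper's body (76 mm by 85 mm) begins 54 mm behind the grasp point. The pads swing forward as they close: fully open they stand 13 mm farther back than shut.
Start: joints at [65.294, 7.471, 85.268, -0, 87.261, -4.893], TCP at [203.348, 564.495, 256.292] pointing down, gripper open.
Joint ranges: [-169.43, 169.43], [-51.17, 129.36], [1.28, 143.12], [-76.62, 256.62], [0, 156.53], [-152.29, 152.29]. Speed limits (degrees/s): [136.94, 136.94, 159.86, 180, 180, 180].

INTERFACE

Orientations are given as [roll, pitch, yaw] about the fixed x, y, z axes, in that order (R = Rz(yaw) Ry(pitch) Rx(roll)).
In Python, from bench import r gives the robot as it stands.
- The arm moves only by the tool apply_moves, never from a script. Its arguments are lists of equal length, an entry for each row: "angular": the turn, a rotation vector about the world's x, y, z in units of 8 degrees (1.0 is 8 degrees), a list of three; "travel": the shift along the world's x, y, z in units of 40 mm (1.0 is 40 mm), a list of three; "jaw": the opening, from 0 (shut) to 1 (fully open). A call has 1 to 20 rows; each row shifts and turns the commanded pose from where the row before left it; what a row does not reach is not made up. A row lasts 1/8 s, in which the tool goes at most 62.5 mm and 10.7 degrees, less where a joint would pass 70% of its speed; a pose out of reach is approached as far as the arm can. A call is refused whole if a number of a shift passes 1 or a number of a turn 1, either way. A call with a gripper value outside its range is refused whole. The fingers move at their own pace and stop on an object; "force" is the grip in N (left out, the last holds). Time passes only in rows, so rows that do not move let the fingers close. It gives the time, the measured TCP pose, the force, the opening and the grip force at its end, in the units of the state.
- r.sense(): the state, without advancing time (a new reading comes with each control period).
- r.snapshot(name): name is "side" or "top"; returns a dict with "color" (420x560x3 uint8, red, green, blue), "fx", "fy", "cx", "cy" (pixels), "distortion" ([k1, k2, p1, p2, k3] as OpenCV has them; the pictures are not rectified), "R" (3x3) and "t" (3): a world point X has camera coordinates R X + t. Camera axes: x right, y down, z forward; pixel columns grow to the right and rows downward; lengths in mm; the calibration is good to about 2 mm. A picture is of the moment at which its call begins. There is no depth.
- r.hand_in(): hands the job in; it is judged then, once.
The state is a dict: "time": time; "joint_pos": joint angles; "qd": joint speeds; "joint_efforts": joint torques, N m; "tool_pos": TCP position; "tcp_rot": TCP orientation; "ft_force": force on the tool from outside, world axes, zero at the start; "wrist_torque": the same for the moment, N m; "finger_gap": finger opening in mm; "grip_force": force on a finger pad.
Only numpy, scipy, OpenCV 4.12 (cv2) and the standard library are available. Lean on these libraries where they do the work, as an engineer would, in place of code of your own. Each camera call takes 0.05 s, during which the arm holds its last target. There are 200 camera calls.

## Working session

There is one attempt and no reset: what is moved stays moved. The work goes in short steps, Python scripts to look and compute and a tool call to move; the robot and the scene stay as the last step left them, time stands still between calls to the robot, and variables do not carry over. Pictures are saved under pics/ and viewed, at most 10 in all, crops included, and the job is handed in when it is done.

Besides the shell and the picture viewer there is one more tool, called after "Emit:" by a JSON object that holds its "name" and its "arguments". apply_moves: Moves the arm, as the interface text tells. Its arguments: {"type":"object","properties":{"angular":{"type":"array"},"travel":{"type":"array"},"jaw":{"type":"array"},"force":{"type":"number"}},"required":["angular","travel","jaw"]}

```bash
mkdir -p pics
python3 - <<'E'
from bench import r
import cv2
for n in("top","side"):
    s=r.snapshot(n); cv2.imwrite(f"pics/{n}0.png",s["color"][:,:,::-1])
    print(n,s["fx"],s["cx"],s["cy"],s["distortion"],s["R"],s["t"])
E
```

```text
top 401.6433115439615 277.1193058268889 212.3459232662752 [-0.06005263  0.          0.          0.          0.        ] [[-0.01440356 -0.99989224  0.00283514]
 [-0.99625738  0.0141094  -0.08527694]
 [ 0.08522775 -0.00405283 -0.99635325]] [214.27062272 510.05000189 934.47675263]
side 397.59645422259183 282.3521146418214 215.64036940013213 [-0.1110572  0.         0.         0.         0.       ] [[ 0.99669078  0.07918852  0.01834864]
 [ 0.05174726 -0.44404115 -0.89451086]
 [-0.06268744  0.89250022 -0.4466695 ]] [-521.06523393  145.66773453 1011.71512185]
```

View pics/top0.png

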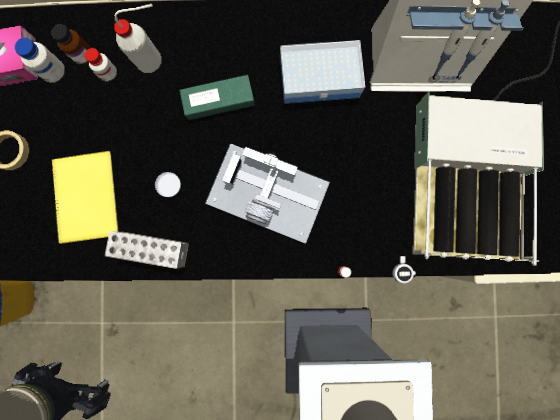

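View pics/side0.png

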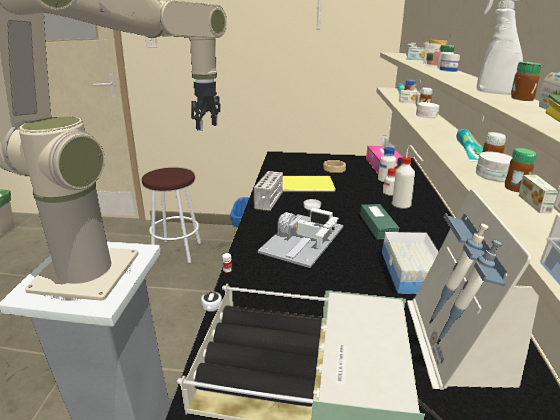

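The top view shows the clamp near (268,193) with its wheel near (262,210). The carrier is at (147,250), the dish at (168,184), the vial at (345,271) and the counter at (403,272). I'll zoom in on the clamp in both views.

Run:
```python
import cv2,numpy as np
a=cv2.imread("pics/top0.png")[135:255,195:340];b=cv2.imread("pics/side0.png")[185:275,250:350]
a=cv2.resize(a,None,fx=4,fy=4,interpolation=cv2.INTER_CUBIC)[:, :]
cv2.imwrite("pics/ca.png",cv2.resize(cv2.imread("pics/top0.png")[140:250,200:335],None,fx=5.4,fy=5.4,interpolation=cv2.INTER_CUBIC))
cv2.imwrite("pics/cb.png",cv2.resize(b,None,fx=6,fy=6,interpolation=cv2.INTER_CUBIC))
```

```text
(no output)
```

View pics/ca.png

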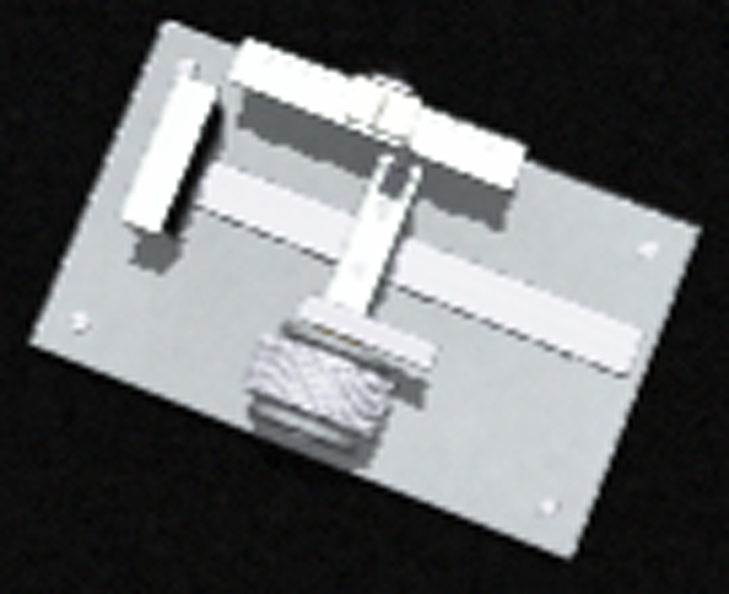

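View pics/cb.png

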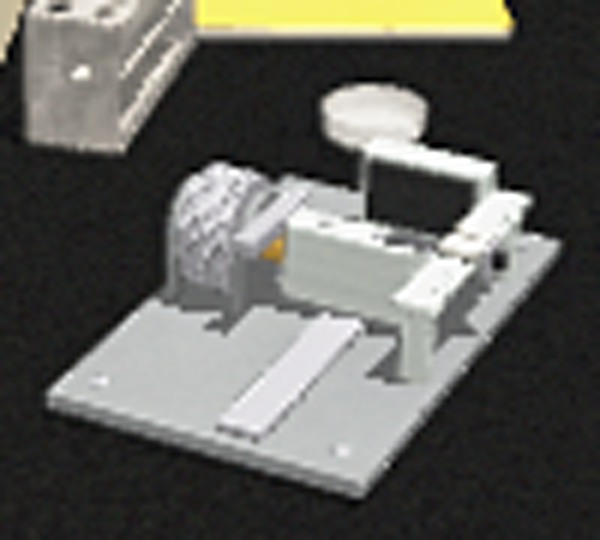

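The clamp's +y points image-left and slightly up, and its wheel is at crop (322,385). The pointer looks like the dark patch near crop (397,178), with the clip near (385,105). I'll compute the clamp frame and enlarge the gauge area.

```bash
cat > h.py <<'E'
import cv2,numpy as np
from bench import r
def K(s): return np.array([[s["fx"],0,s["cx"]],[0,s["fy"],s["cy"]],[0,0,1]])
def ray(s,uv):
    n=cv2.undistortPoints(np.array(uv,float).reshape(-1,1,2),K(s),np.array(s["distortion"]))[:,0]
    d=np.c_[n,np.ones(len(n))]@np.array(s["R"]); return -np.array(s["R"]).T@s["t"],d
def plane(s,uv,z):
    c,d=ray(s,uv); return c+d*((z-c[2])/d[:,2])[:,None]
def proj(s,X):
    return cv2.projectPoints(np.array(X,float).reshape(-1,1,3),cv2.Rodrigues(np.array(s["R"]))[0],np.array(s["t"]),K(s),np.array(s["distortion"]))[0][:,0]
def two(s1,p1,s2,p2):
    c1,d1=ray(s1,p1);c2,d2=ray(s2,p2);d1=d1[0]/np.linalg.norm(d1);d2=d2[0]/np.linalg.norm(d2)
    k=np.linalg.lstsq(np.c_[d1,-d2],c2-c1,rcond=None)[0];a=c1+k[0]*d1;b=c2+k[1]*d2
    return (a+b)/2,np.linalg.norm(a-b)
def frame(s):
    g=cv2.cvtColor(s["color"],cv2.COLOR_RGB2GRAY); m=(g>90).astype(np.uint8)
    n,l,st,ce=cv2.connectedComponentsWithStats(m); 
    i=l[200,310]; cs=cv2.findContours((l==i).astype(np.uint8),0,2)[0]
    rect=cv2.minAreaRect(max(cs,key=cv2.contourArea)); return cv2.boxPoints(rect)
E
python3 - <<'E'
from h import *
s=r.snapshot("top");q=r.snapshot("side")
bx=frame(s);P=plane(s,bx,14);print(bx,P.round(1),np.linalg.norm(np.diff(P,axis=0),axis=1))
man=np.array([(165,20),(700,230),(573,558),(32,345)])/5.4+[200,140]-.4
M=plane(s,man,14);print(M.round(1),np.linalg.norm(np.diff(M,axis=0),axis=1))
c=M.mean(0);y=M[0]-M[1]+M[3]-M[2];y/=np.linalg.norm(y);x=np.array([y[1],-y[0],0]);print("c",c,"yaw",np.degrees(np.arctan2(-y[0],y[1])))
tip=(np.array([[322,385]])/5.4+[200,140]);print("wheel top z76",plane(s,tip,76), "in clamp",(plane(s,tip,76)-c)@np.c_[x,y])
sw=np.array([[225,165]])/6+[250,185];print("2view",two(s,tip,q,sw))
def norm(g,lo=100):return g
A=s["color"][150:185,252:296,::-1];B=q["color"][212:236,308:342,::-1]
A=cv2.resize(A,(440*1,350),interpolation=cv2.INTER_NEAREST);B=cv2.resize(B,None,fx=10,fy=10,interpolation=cv2.INTER_NEAREST)
C=np.zeros((350,790,3),np.uint8);C[:,:440]=A;C[:240,450:]=B;cv2.imwrite("pics/g.png",C)
E
```

```text
[[204.75862 203.10344]
 [230.96553 137.5862 ]
 [331.4828  177.7931 ]
 [305.27588 243.31035]] [[538.5 380.8  14. ]
 [698.7 317.1  14. ]
 [595.8  74.1  14. ]
 [438.6 140.9  14. ]] [172.36727746 263.85421266 170.75022066]
[[684.4 319.1  14. ]
 [585.1  79.9  14. ]
 [439.5 139.8  14. ]
 [537.5 378.9  14. ]] [259.02161519 157.44020383 258.43652142]
c [561.63646821 229.41713607  14.        ] yaw -22.416045588575816
wheel top z76 [[511.3149363  246.40121118  76.        ]] in clamp [[-52.99572581  -3.48832732]]
2view (array([513.89183354, 246.54185653,  80.21535487]), np.float64(5.909183174742769))
```

View pics/g.png

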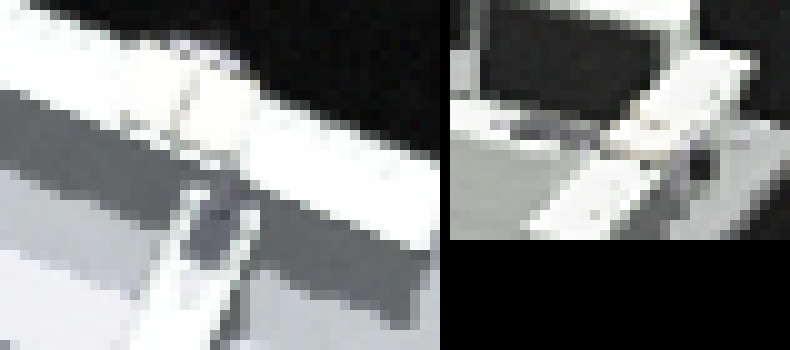

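Top view: the gauge line runs (271.3,157.5) to (270,163) and the pointer is the dark patch around (273,173). In the side view the pointer is near (362,225). I'll rectify both views onto z=64 in the clamp frame to measure this to sub-pixel accuracy.

```bash
cat >> h.py <<'E'
C0=np.array([561.6,229.4]);A=np.radians(-22.42)
EX=np.array([np.cos(A),np.sin(A)]);EY=np.array([-EX[1],EX[0]])
def rect(s,xs,ys,z=64):
    X,Y=np.meshgrid(xs,ys,indexing="ij");W=C0+X[...,None]*EX+Y[...,None]*EY
    uv=proj(s,np.dstack([W,np.full(X.shape,z)]).reshape(-1,3)).reshape(*X.shape,2).astype(np.float32)
    return cv2.remap(cv2.cvtColor(s["color"],cv2.COLOR_RGB2GRAY),uv[...,0],uv[...,1],cv2.INTER_CUBIC)
E
python3 - <<'E'
from h import *
xs=np.arange(-10,90,.25);ys=np.arange(45,-30,-.25)
o=[]
for n in("top","side"):
    g=rect(r.snapshot(n),xs,ys)[::-1]
    g=cv2.convertScaleAbs(g) ; g=cv2.resize(g,None,fx=1.3,fy=1.3)
    for k in range(0,100,10): cv2.putText(g,str(k-10),(0,int(520-k*5.2)),0,.35,255 if k<90 else 255)
    for k in range(45,-30,-5): cv2.line(g,(int((45-k)*5.2),510),(int((45-k)*5.2),519),0 if k%10 else 255,1+(k%10==0))
    o.append(g)
cv2.imwrite("pics/rect.png",np.hstack(o))
E
```

```text
(no output)
```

View pics/rect.png

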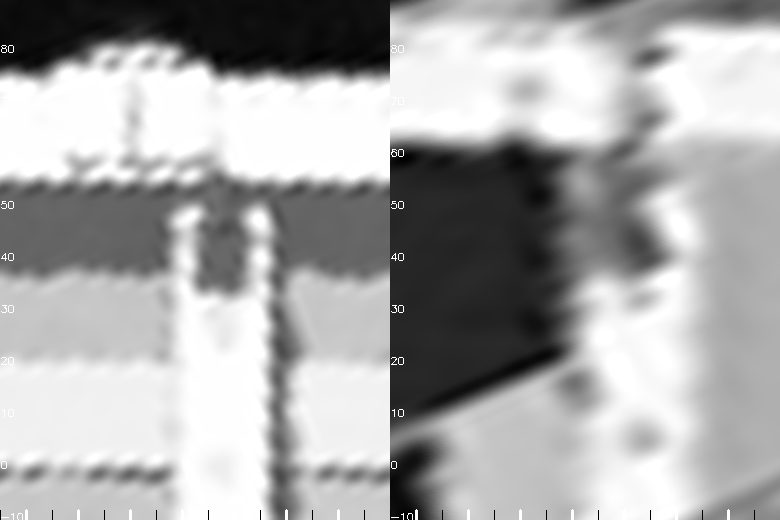

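The gauge line sits at clamp y≈19.6 and the pointer at about 2.5, so the jaw needs to travel about 17 mm, roughly 51 mm of wheel stroke. The wheel top is at about world (511,246). Next I check the tool state.

```bash
cat >> h.py <<'E'
def meas(s):
    xs=np.arange(0,1,.25);ys=np.arange(-15,45,.1)
    L=rect(s,np.arange(63,73,.5),ys).mean(0); P=rect(s,np.arange(37,46,.5),ys).mean(0)
    def dark(p,c,w):
        m=abs(ys-c)<w; d=np.clip(p[m].max()-p[m]-.3*np.ptp(p[m]),0,None); return (d*ys[m]).sum()/d.sum()
    # pointer: between its two bright margins
    from scipy.signal import find_peaks
    k,_=find_peaks(P,height=160,prominence=25,distance=30)
    l=dark(L,19.6,3); return l,ys[k],P[k].round()
E
python3 - <<'E'
from h import *
s=r.sense();print(s["time"],s["tcp_rot"],s["tool_pos"],r.tcp_to_tips,s["finger_gap"],s["joint_pos"])
l,k,p=meas(r.snapshot("top"));print(l,k,p)
a=-s["tcp_rot"][2]
E
```

```text
0.3 [-1.79963358e+02 -4.02054037e-03  1.60189286e+02] [203.27529289 564.34411062 255.92278715] 25.0 85.71720963521406 [ 6.52940890e+01  7.48781237e+00  8.52882063e+01  8.80080368e-04
  8.72608330e+01 -4.89524097e+00]
19.412268821901726 [-5.1  9.4] [227. 231.]
```

Emit:
{"name": "apply_moves", "arguments": {"angular": [[0,0,-0.325],[0,0,0],[0,0,0],[0,0,0],[0,0,0],[0,0,0],[0,0,0],[0,0,0],[0,0,0],[0,0,0],[0,0,0],[0,0,0],[0,0,0],[0,0,0],[0,0,0],[0,0,0]], "travel": [[0.76,-0.818,0],[0.76,-0.818,0],[0.76,-0.818,0],[0.76,-0.818,0],[0.76,-0.818,0],[0.76,-0.818,0],[0.76,-0.818,0],[0.76,-0.818,0],[0.76,-0.818,0],[0.76,-0.818,0],[0,0,-0.8],[0,0,-0.8],[0,0,-0.8],[0,0,-0.8],[0,0,0],[0,0,0]], "jaw": [0,0,0,0,0,0,0,0,0,0,0,0,0,0,0,0], "force": 20}}

```text
time: 2.35
tool_pos: [508.0, 237.6, 129.7]
tcp_rot: [179.9, 0.1, 157.6]
ft_force: [0.4, 0.1, 0.7]
finger_gap: -0.0
grip_force: 0.0
```

Run:
```python
from h import *
s=r.snapshot("top");q=r.snapshot("side")
print(proj(s,[[511.3,246.4,76]]),proj(q,[[511.3,246.4,76],[507.5,237.2,104]]))
a=cv2.resize(s["color"][150:240,220:310,::-1],(400,400));b=cv2.resize(q["color"][180:260,250:330,::-1],(400,400),interpolation=cv2.INTER_CUBIC)
cv2.imwrite("pics/v1.png",np.hstack([a,b]))
```

```text
[[259.63024025 211.3029173 ]] [[285.57524811 213.84331287]
 [284.24323866 206.46573146]]
```

View pics/v1.png

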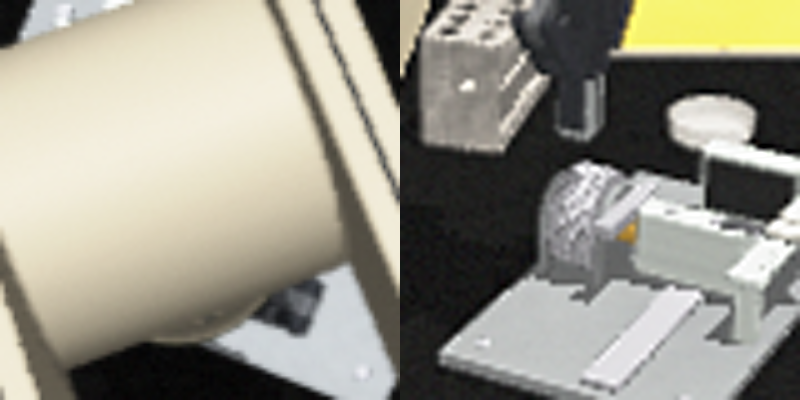

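Side view: the fingertips are at px (286,206), right above the wheel top at about (288,213). Moving down.

Emit:
{"name": "apply_moves", "arguments": {"angular": [[0,0,0],[0,0,0],[0,0,0],[0,0,0]], "travel": [[0.05,0,-0.3],[0,0,-0.3],[0,0,0],[0,0,0]], "jaw": [0,0,0,0]}}

```text
time: 2.95
tool_pos: [509.2, 237.2, 104.0]
tcp_rot: [-180.0, -0.0, 157.6]
ft_force: [-0.2, 0.3, 0.5]
finger_gap: -0.3
grip_force: 0.0
```

Emit:
{"name": "apply_moves", "arguments": {"angular": [[0,0,0],[0,0,0],[0,0,0]], "travel": [[0,0,-0.05],[0,0,-0.025],[0,0,0]], "jaw": [0,0,0]}}

```text
time: 3.32
tool_pos: [509.4, 237.3, 101.3]
tcp_rot: [180.0, 0.0, 157.6]
ft_force: [-0.1, 0.6, -0.5]
finger_gap: 0.1
grip_force: 0.0
```

Emit:
{"name": "apply_moves", "arguments": {"angular": [[0,0,0],[0,0,0],[0,0,0]], "travel": [[0,0,-0.025],[0,0,0],[0,0,0]], "jaw": [0,0,0]}}

```text
time: 3.7
tool_pos: [509.4, 237.3, 100.3]
tcp_rot: [180.0, 0.0, 157.6]
ft_force: [0.0, -0.3, -0.3]
finger_gap: 0.2
grip_force: 0.1
```

Emit:
{"name": "apply_moves", "arguments": {"angular": [[0,0,0],[0,0,0],[0,0,0]], "travel": [[0,0,-0.025],[0,0,0],[0,0,0]], "jaw": [0,0,0]}}

```text
time: 4.08
tool_pos: [509.5, 237.4, 100.0]
tcp_rot: [180.0, 0.0, 157.6]
ft_force: [-2.1, -1.2, 5.0]
finger_gap: 0.3
grip_force: 3.0
```

Contact is made at about 5 N. First stroke: 20 mm along the clamp's +y, then lift.

Emit:
{"name": "apply_moves", "arguments": {"angular": [[0,0,0],[0,0,0],[0,0,0],[0,0,0],[0,0,0],[0,0,0],[0,0,0],[0,0,0],[0,0,0]], "travel": [[0.024,0.058,0],[0.024,0.058,0],[0.024,0.058,0],[0.024,0.058,0],[0.024,0.058,0],[0.024,0.058,0],[0.024,0.058,0],[0.024,0.058,0],[0,0,0]], "jaw": [0,0,0,0,0,0,0,0,0]}}

```text
time: 5.2
tool_pos: [517.7, 256.8, 100.8]
tcp_rot: [179.9, 0.1, 157.6]
ft_force: [-3.5, 1.8, 7.5]
finger_gap: 0.2
grip_force: 4.2
```

Emit:
{"name": "apply_moves", "arguments": {"angular": [[0,0,0],[0,0,0],[0,0,0],[0,0,0],[0,0,0],[0,0,0]], "travel": [[0,0,0.25],[0,0,0.1],[-0.096,-0.232,0],[-0.096,-0.232,0],[0,0,0],[0,0,0]], "jaw": [0,0,0,0,0,0]}}

```text
time: 5.95
tool_pos: [509.3, 237.1, 113.2]
tcp_rot: [-180.0, -0.0, 157.6]
ft_force: [-0.2, 0.0, -0.2]
finger_gap: 0.3
grip_force: 0.0
```

Run:
```python
from h import *
q=r.snapshot("side")
ys=np.arange(-30,45,.25)
cur=rect(q,np.arange(-10,90,.25),ys[::-1])[::-1]
cv2.imwrite("pics/v2.png",np.hstack([cv2.resize(cur,(400,520)),cv2.resize(cv2.cvtColor(q["color"],7)[180:260,250:330],(400,520))]))
```

```text
(no output)
```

View pics/v2.png

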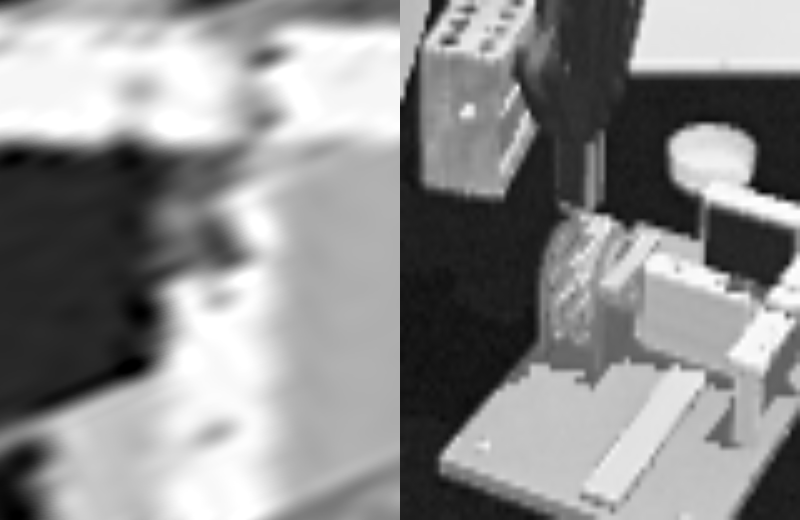

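The side view shows the jaw has moved about 6 mm, so the stroke grips as expected. Second 20 mm stroke, then lift away to let the top camera see.

Emit:
{"name": "apply_moves", "arguments": {"angular": [[0,0,0],[0,0,0],[0,0,0],[0,0,0],[0,0,0],[0,0,0],[0,0,0],[0,0,0],[0,0,0],[0,0,0],[0,0,0],[0,0,0],[0,0,0]], "travel": [[0,0,-0.25],[0,0,-0.05],[0,0,-0.05],[0,0,0],[0.024,0.058,0],[0.024,0.058,0],[0.024,0.058,0],[0.024,0.058,0],[0.024,0.058,0],[0.024,0.058,0],[0.024,0.058,0],[0.024,0.058,0],[0,0,0]], "jaw": [0,0,0,0,0,0,0,0,0,0,0,0,0]}}

```text
time: 7.62
tool_pos: [517.3, 257.3, 100.7]
tcp_rot: [179.9, -0.0, 157.6]
ft_force: [-5.4, 3.3, 10.4]
finger_gap: 0.3
grip_force: 5.0
```

Emit:
{"name": "apply_moves", "arguments": {"angular": [[0,0,0],[0,0,0],[0,0,0],[0,0,0],[0,0,0],[0,0,0],[0,0,0],[0,0,0],[0,0,0],[0,0,0],[0,0,0],[0,0,0]], "travel": [[0,0,0.25],[0,0,0.1],[-0.096,-0.232,0],[-0.096,-0.232,0],[0,0,0.7],[0,0,0.7],[0,0,0.7],[-0.5,0.8,0.4],[-0.5,0.8,0.4],[-0.5,0.8,0],[-0.5,0.8,0],[0,0,0]], "jaw": [0,0,0,0,0,0,0,0,0,0,0,0]}}

```text
time: 9.12
tool_pos: [427.7, 366.3, 228.8]
tcp_rot: [-180.0, -0.0, 157.7]
ft_force: [0.6, -0.1, -1.2]
finger_gap: -0.0
grip_force: 0.0
```

Run:
```python
from h import *
s=r.snapshot("top")
print(meas(s))
g=rect(s,np.arange(-10,90,.25),np.arange(45,-30,-.25))[::-1]
cv2.imwrite("pics/v3.png",np.hstack([cv2.resize(g,(390,520)),cv2.resize(cv2.cvtColor(s["color"],7)[130:260,170:360],(400,520))]))
```

```text
(np.float64(19.39493672879595), array([ 9.1, 23.7]), array([244., 242.]))
```

View pics/v3.png

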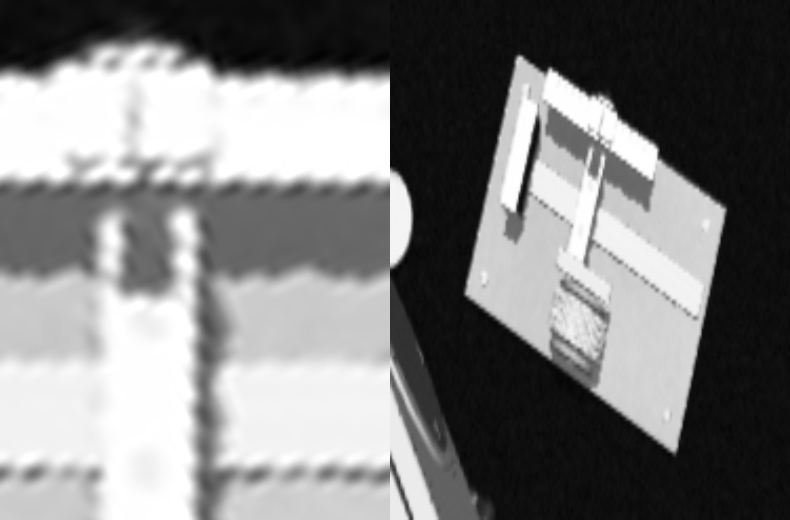

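The pointer is at y≈16.5 and the line at 19.4, so 3.0 mm remain. The last two strokes moved 7.1 mm per commanded 20 mm, so I command about 8.4 mm.

Emit:
{"name": "apply_moves", "arguments": {"angular": [[0,0,0],[0,0,0],[0,0,0],[0,0,0],[0,0,0],[0,0,0],[0,0,0],[0,0,0],[0,0,0],[0,0,0]], "travel": [[0.5,-0.8,0],[0.5,-0.8,0],[0.5,-0.8,-0.4],[0.5,-0.8,-0.4],[0.057,0.139,-0.7],[0,0,-0.7],[0,0,-0.6],[0,0,-0.1],[0,0,0],[0,0,0]], "jaw": [0,0,0,0,0,0,0,0,0,0]}}

```text
time: 10.42
tool_pos: [512.6, 242.9, 114.8]
tcp_rot: [179.9, 0.1, 157.6]
ft_force: [0.8, -0.2, 1.2]
finger_gap: -0.2
grip_force: 0.0
```

Emit:
{"name": "apply_moves", "arguments": {"angular": [[0,0,0],[0,0,0],[0,0,0],[0,0,0],[0,0,0],[0,0,0],[0,0,0],[0,0,0],[0,0,0]], "travel": [[0,0,-0.25],[0,0,-0.05],[0,0,-0.05],[0,0,0],[0.02,0.0485,0],[0.02,0.0485,0],[0.02,0.0485,0],[0.02,0.0485,0],[0,0,0]], "jaw": [0,0,0,0,0,0,0,0,0]}}

```text
time: 11.55
tool_pos: [515.3, 251.8, 100.9]
tcp_rot: [179.9, 0.0, 157.6]
ft_force: [-3.4, 1.7, 11.2]
finger_gap: -0.3
grip_force: 5.2
```

Emit:
{"name": "apply_moves", "arguments": {"angular": [[0,0,0],[0,0,0],[0,0,0],[0,0,0],[0,0,0],[0,0,0],[0,0,0],[0,0,0],[0,0,0],[0,0,0]], "travel": [[0,0,0.25],[0,0,0.1],[0,0,0.7],[0,0,0.7],[0,0,0.7],[-0.5,0.8,0.4],[-0.5,0.8,0.4],[-0.5,0.8,0],[-0.5,0.8,0],[0,0,0]], "jaw": [0,0,0,0,0,0,0,0,0,0]}}

```text
time: 12.8
tool_pos: [433.4, 380.4, 229.3]
tcp_rot: [180.0, -0.0, 157.8]
ft_force: [0.1, -0.0, -0.7]
finger_gap: -0.0
grip_force: 0.0
```

Run:
```python
from h import *
s=r.snapshot("top")
print(meas(s))
g=rect(s,np.arange(-10,90,.25),np.arange(45,-30,-.25))[::-1]
cv2.imwrite("pics/v4.png",cv2.resize(g,(585,780))[:600])
```

```text
(np.float64(19.391044942744927), array([12.5, 26.9]), array([238., 236.]))
```

View pics/v4.png

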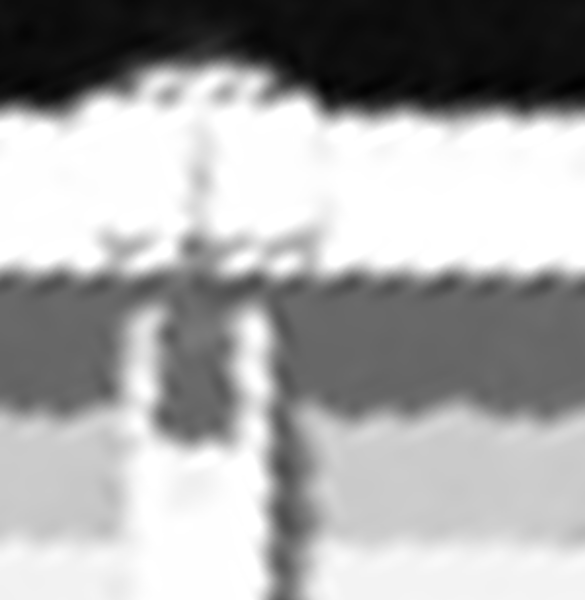

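The gauge line (column ≈200) and the pointer's middle (column ≈196) agree within about 0.5 mm. The arm is clear, so I'm handing in.

```bash
python3 -c "
from bench import r
print(r.hand_in())"
```

```text
the job is handed in; nothing more can be done
None
```

I rolled the wheel in three strokes until the pointer was in line with the gauge mark, within about 0.5 mm in the top view, then let go, moved the arm clear and handed the job in at about 13 s (no verdict came back).

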